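# Close the puck mould: push the tie rod home and slide its lock across

## Robot

A 7-joint arm with a two-finger parallel gripper is mounted at the origin on a cart in front of the work surface, level with it; the furniture and walls round the work are solid. World frame = base frame: x ahead of the robot, y to its left, z up, the work surface at z = 0. Lengths are in m, angles in rad, forces in N, time in s.
With the tool pointing down it reaches from about 0.425 to 0.875 m from the base axis. Payload 4.7 kg.
Tool frame: the origin (TCP) lies at the centre of the arm's flange, where the gripper is bolted on; the fingertips stand 173 mm ahead of it and the grasp point (between the pads) lies 155 mm ahead of it; z points along the fingers, y is the line along which they close (so a half turn about z gives the same grasp; the last joint's range is limited). The gripper opens to 85 mm and grips with 20 to 120 N. Pads are 22 mm wide; open, the fingers measure 114 mm over their backs; the gripper's body (76 mm by 85 mm) begins 54 mm behind the grasp point. The pads swing forward as they close: fully open they stand 13 mm farther back than shut.
Start: joints at [-1.173, 0.321, -0.07, 1.45, 0.023, 1.371, -0.057], TCP at [0.243, 0.603, 0.405] pointing down, gripper open.
Joint ranges: [-2.86, 2.86], [-0.3, 2.09], [-1.38, 1.24], [0.06, 2.45], [-1.56, 4.7], [0.09, 2.05], [-2.69, 2.69]. Speed limits (rad/s): [2.57, 2.57, 3.14, 3.14, 3.14, 3.14, 3.14].

## Interface

Orientations are given as a unit quaternion [x, y, z, w].
In Python, from workcell import ctrl gives the robot as it stands.
- The arm moves only by the tool apply_moves, never from a script. Its argument "motion" is a list that holds one entry, the list of rows, each a list of 7 numbers: the opening, from -1 (shut) to 1 (fully open), then the shift along the tool's x, y, z in units of 200 mm (1.0 is 200 mm), then the turn, a rotation vector about the tool's x, y, z in units of 6 degrees (1.0 is 6 degrees). A call has 1 to 8 rows; each row shifts and turns the commanded pose from where the row before left it, along the tool's axes as they then stand; what a row does not reach is not made up. A row lasts 1/8 s, in which the tool goes at most 62.5 mm and 10.7 degrees, less where a joint would pass 70% of its speed; a pose out of reach is approached as far as the arm can. A call with a number of a shift or a turn outside -1 to 1 is refused whole. A call with a gripper value outside its range is refused whole. The fingers move at their own pace and stop on an object; "newtons" is the grip in N (left out, the last holds). Time passes only in rows, so rows that do not move let the fingers close. It gives the time, the measured TCP pose, the force, the opening and the grip force at its end, in the units of the state.
- ctrl.get_obs(): the state, without advancing time (a new reading comes with each control period).
- ctrl.capture(name): name is "scene" or "top" or "wrist"; returns the picture (400x640x3 uint8, red, green, blue); there is no depth.
- ctrl.get_calibration(name): a dict with "intrinsics" (3x3 intrinsics, pixels), "distortion" ([k1, k2, p1, p2, k3] as OpenCV has them; the pictures are not rectified), "xyz" and "attitude" of the camera in the world. Camera axes: x right, y up, looking along -z (the intrinsics and any distortion apply to the point x, -y, -z); pixel columns grow to the right and rows downward; lengths in m; the calibration is good to about 2 mm. A picture is of the moment at which its call begins: read the wrist's pose just before it. get_calibration takes no time and is no camera call; for the wrist camera it gives the pose at the moment of the call.
- ctrl.hand_in(): hands the job in; it is judged then, once.
Trained networks look in the newest picture that a camera, given by its name, has taken for a name from the list of things; names that differ only in an ending like _2 or _b are one class to them, and where a whole thing is asked for, a point or a joint stands for the part that bears it (a point fixed in the world has none). Each returns a list of dicts, best first, with "conf" (0 to 1); they miss things now and then, are a little off and sometimes report something else, mostly with a low value. They report only what shows in the picture. A call takes as long as a camera call. They do not tell look-alikes from the thing itself.
- ctrl.find_in(camera, thing): "at" ([row, column] in pixels, amid what is visible of it).
- ctrl.pinpoint(camera, thing): "at" ([row, column] in pixels: a listed point, or the origin of a listed thing).
The state is a dict: "t": time; "joint_positions": joint angles; "qvel": joint speeds; "effort": joint torques, N m; "eef_pos": TCP position; "orientation": TCP orientation; "wrist_force": force on the tool from outside, world axes, zero at the start; "wrist_torque": the same for the moment, N m; "gripper_width": opening from 0.0 (shut) to 1.0 (fully open); "grip_force": force on a finger pad.
Only numpy, scipy, OpenCV 4.12 (cv2) and the standard library are available. Lean on these libraries where they do the work, as an engineer would, in place of code of your own. Each camera call takes 0.05 s, during which the arm holds its last target. There are 200 camera calls.

## Task

Get the puck mould ready for casting: push the long steel tie rod fully home into the mould, until the flange of its knob seats on the lock housing. Then nudge the flush slide lock on top of the housing by its small ridge, across its detent to the locked end (towards the round cavities), so that the rod is held. Leave the other things on the bench where they are.

Things in the scene. Friction and masses are not known exactly. Their poses are not given: they have to be found in the camera images.
- mould: puck mould, fixed: dark base plate 152x232x10 mm (x, y, z), origin at its underside's centre, on the bench. On its +x side a block with three cavities (top 48 mm up); on its -x side a knuckle row (48 mm wide, top 57 mm) with a deep bore along y, at x = -35 mm, 38 mm up. At this row's +y end the lock housing, 66x46 mm, flat top 62 mm up. Own y points out of the bore's mouth.
- bore_mouth (a point): centre of the bore's mouth, on the outer (+y) face of the lock housing, 108 mm from the mould's origin along y, 38 mm above the bench; axes as the mould's: y along the bore, outward; x the way the slide locks; z up. The bore is 21.6 mm wide.
- rod: steel tie rod, loose in the bore, sticking 60-100 mm out. Origin on its axis at the flange's seating face, which must come to bore_mouth. Own y outward. Shank 20 mm dia, 185 mm long to -y, with an 8 mm dia neck 15-27 mm from the flange; flange 30 mm dia, 5 mm; knob 25 mm dia, its flat end 23 mm from the origin at +y. May roll; 0.25-0.5 kg; slides in at under 6 N, stops hard when home.
- ridge_top (a point): centre of the top of the slide lock's ridge; axes as the mould's. The slide is a dark plate 34x28 mm, flush in a recess in the housing's top; only its ridge stands up: 8 mm thick along x, 22 mm long along y, 7 mm high, top 69 mm above the bench. When open it is 43 mm to the -x side of the mould's origin and 21 mm inward of the mouth face.
- lock_slide (a joint): slide lock along the mould's +x, square to the rod: 0 open (start), 0.016 m locked. A spring detent holds either end: 5-6 N moves it off; past half way it snaps to the far end, short of that it springs back. A tongue below drops into the rod's neck, so it crosses only when the rod is home (within about 3 mm); else it jams after about 5 mm.
- cast_puck: cast stone puck, 50 mm diameter, 36 mm high, standing in the middle cavity of the mould; bystander; origin at the centre of its underside
- cup: white mixing cup, 77 mm diameter, 88 mm high, standing behind the mould (its +x side); bystander; origin at the centre of its underside
- puck: loose stone puck, 43 mm diameter, 34 mm high, beyond the mould's end away from the rod; bystander; origin at the centre of its underside
- marker: black marker pen, 130 mm long, 15 mm high, lying behind the mould; bystander; origin under its middle
- brush: flat brush, about 210 mm long, lying to the left; bystander; origin under its middle
- calipers: vernier calipers, about 210 mm long, 8 mm high, lying on the bench to the right; bystander; origin under its middle
There are look-alikes about, which are no part of the job. There is more than one size of the rod; the one meant has the size given above.

How it is judged:
By the outcome, as a careful person would: the job done as asked, in the order asked, and still so for the second after the job is handed in, with the robot touching nothing.
It also fails if it takes over 38 s, if anything falls off the work surface, if the arm or the gripper's body presses on something with over 40 N, if the wrist force passes 120 N, or if a joint passes its speed limit or range.

## Working session

There is one attempt and no reset: what is moved stays moved. The work goes in short steps, Python scripts to look and compute and a tool call to move; the robot and the scene stay as the last step left them, time stands still between calls to the robot, and variables do not carry over. Pictures are saved under pics/ and viewed, at most 10 in all, crops included, and the job is handed in when it is done.

Besides the shell and the picture viewer there is one more tool, called after "Emit:" as name(argument=value, ...), one argument or row to a line, values as JSON. apply_moves: Moves the arm, as the interface text tells. Shifts and turns lie within -1 to 1; 1 stands for 200 mm of shift or 6 degrees of turn. Its arguments: {"type":"object","properties":{"motion":{"type":"array"},"newtons":{"type":"number"}},"required":["motion"]}

```bash
mkdir -p pics; ls; cat > h.py <<'E'
import numpy as np, cv2
from scipy.spatial.transform import Rotation as R
from workcell import ctrl
def ray(c,at):
    K=np.array(c["intrinsics"]);D=np.array(c["distortion"])
    p=cv2.undistortPoints(np.array([[[at[1],at[0]]]],float),K,D)[0,0]
    d=att(c)@np.array([p[0],-p[1],-1.]);return np.array(c["xyz"]),d
def att(c):
    a=np.array(c["attitude"],float)
    return a if a.shape==(3,3) else R.from_quat(a).as_matrix()
def onz(c,at,z):
    o,d=ray(c,at);return o+d*(z-o[2])/d[2]
def proj(c,P):
    q=(np.atleast_2d(P)-np.array(c["xyz"]))@att(c);q=q*[1,-1,-1]
    return cv2.projectPoints(q,np.zeros(3),np.zeros(3),np.array(c["intrinsics"]),np.array(c["distortion"]))[0][:,0]
def snap(n,f=None):
    im=ctrl.capture(n)
    if f: cv2.imwrite(f"pics/{f}.png",im[:,:,::-1])
    return im
E
python3 - <<'E'
from h import *
for n in("scene","top"):
    c=ctrl.get_calibration(n);print(n,np.round(c["xyz"],3),c["attitude"]);snap(n,n+"0")
    for t,z in(("bore_mouth",.038),("ridge_top",.069),("rod",.038),("mould",0),("cup",0),("puck",0),("cast_puck",.012)):
        for r in ctrl.pinpoint(n,t)[:3]:print(t,np.round(r["at"]),round(r["conf"],2),np.round(onz(c,r["at"],z),3))
print(ctrl.get_obs())
E
```

```text
pics
scene [-0.381  0.553  0.591] [-0.26145075  0.47778105  0.72627493 -0.41939661]
bore_mouth [206. 319.] 0.76 [ 0.59  -0.026  0.038]
ridge_top [198. 326.] 0.58 [ 0.573 -0.041  0.069]
rod [231. 291.] 0.73 [0.491 0.122 0.038]
rod [212. 287.] 0.58 [0.602 0.079 0.038]
rod [208. 318.] 0.31 [ 0.58  -0.017  0.038]
mould [208. 339.] 0.95 [ 0.617 -0.12   0.   ]
cup [191. 339.] 0.59 [ 0.731 -0.197  0.   ]
puck [203. 320.] 0.26 [ 0.674 -0.081  0.   ]
cast_puck [205. 338.] 0.68 [ 0.616 -0.115  0.012]
cast_puck [198. 332.] 0.52 [ 0.666 -0.125  0.012]
top [ 0.358 -0.051  1.294] [ 0.07969839 -0.07398765 -0.69854702  0.70725247]
bore_mouth [216. 307.] 0.96 [ 0.599 -0.015  0.038]
ridge_top [220. 314.] 0.71 [ 0.583 -0.035  0.069]
rod [214. 276.] 0.87 [0.604 0.071 0.038]
rod [243. 268.] 0.79 [0.521 0.091 0.038]
mould [207. 346.] 0.69 [ 0.634 -0.126  0.   ]
cup [166. 369.] 0.68 [ 0.758 -0.194  0.   ]
puck [229. 401.] 0.64 [ 0.573 -0.282  0.   ]
cast_puck [194. 349.] 0.77 [ 0.669 -0.133  0.012]
{'t': 0.8, 'joint_positions': array([-1.17292578,  0.32097489, -0.07009851,  1.45049421,  0.02259492,
        1.37078744, -0.05688964]), 'qvel': array([ 0.00038641,  0.00061793, -0.00105777, -0.00132693, -0.00145495,
       -0.00029063,  0.00058991]), 'effort': array([-3.13144778e-05, -4.93330264e+01, -3.81318424e-01, -3.14563179e+01,
        1.33257304e-02,  1.14321236e-03,  9.19992189e-07]), 'eef_pos': array([0.24339007, 0.60271721, 0.40476775]), 'orientation': array([1.90696738e-01, 9.81648995e-01, 5.68826759e-05, 3.08138479e-05]), 'wrist_force': array([ 0.30559244,  0.55068956, -0.39830813]), 'wrist_torque': array([-0.03502265,  0.01178846, -0.01885105]), 'grip_force': 0.0, 'gripper_width': 0.9958282732993444}
```

```bash
python3 -c "
import cv2,numpy as np
a=cv2.imread('pics/scene0.png');b=cv2.imread('pics/top0.png')
cv2.imwrite('pics/both.png',cv2.resize(np.vstack([a,b]),(480,600)))"
```

```text
(no output)
```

View pics/top0.png

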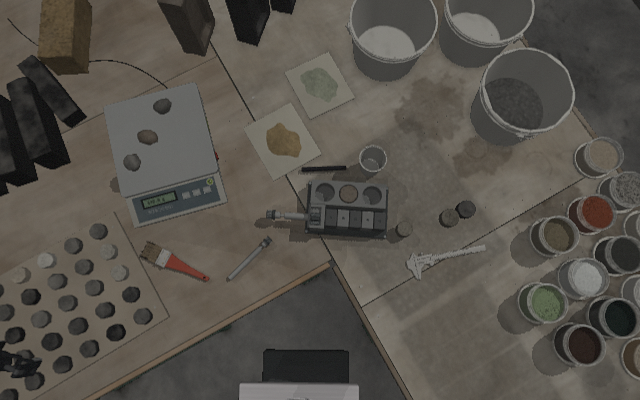

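View pics/scene0.png

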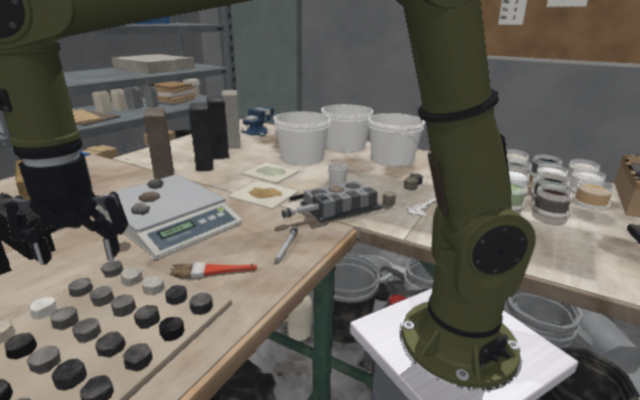

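The top view shows the mould around (345,208). The target rod sticks out on its left, with the knob at (272,214), and the look-alike lies loose at (250,258). The mould's yaw is close to 0, so I'll move above the mouth and look from close by.

Emit:
apply_moves(
  motion=[
    [[-1,0,0,0,0,0,-0.92],[-1,0,0,0,0,0,-0.92],[-1,0,0,0,0,0,-0.92],[-1,0,0,0,0,0,-0.92],[-1,-0.15,-0.2,0,0,0,0],[-1,-0.15,-0.2,0,0,0,0],[-1,-0.15,-0.2,0,0,0,0],[-1,-0.15,-0.2,0,0,0,0]],
  ],
  newtons=40,
)

```text
t: 1.8
eef_pos: [0.3645, 0.4415, 0.405]
orientation: [-0.001, 1.0, 0.0, 0.0]
wrist_force: [-0.7, 0.9, -0.9]
gripper_width: -0.002
grip_force: 0.0
```

Emit:
apply_moves(
  motion=[
    [[-1,-0.15,-0.2,0,0,0,0],[-1,-0.15,-0.2,0,0,0,0],[-1,-0.15,-0.2,0,0,0,0],[-1,-0.15,-0.2,0,0,0,0],[-1,-0.15,-0.2,0,0,0,0],[-1,-0.15,-0.2,0,0,0,0],[-1,-0.15,-0.2,0,0,0,0],[-1,-0.15,-0.2,0,0,0,0]],
  ],
)

```text
t: 2.8
eef_pos: [0.6049, 0.122, 0.405]
orientation: [-0.001, 1.0, 0.0, 0.0]
wrist_force: [1.9, 0.4, -0.1]
gripper_width: -0.003
grip_force: 0.0
```

```bash
cat > w.py <<'E'
import sys
from h import *
c=ctrl.get_calibration("wrist");snap("wrist",sys.argv[1])
o=ctrl.get_obs();print(o["t"],o["eef_pos"],o["orientation"],c["xyz"])
for t,z in(("bore_mouth",.038),("ridge_top",.069),("rod",.038),("mould",0),("cast_puck",.012)):
    for r in ctrl.pinpoint("wrist",t)[:2]:print(t,np.round(r["at"]),round(r["conf"],2),np.round(onz(c,r["at"],z),4))
E
python3 w.py w1
```

```text
2.85 [0.6081044  0.11411132 0.40485383] [ 0.00378847  0.99998696 -0.00280428  0.00196445] [0.52584415 0.12118022 0.37410241]
bore_mouth [163. 196.] 0.66 [ 0.5927 -0.0196  0.038 ]
ridge_top [161. 166.] 0.55 [ 0.584 -0.038  0.069]
rod [169. 275.] 0.67 [0.5994 0.0702 0.038 ]
rod [103. 304.] 0.63 [0.5274 0.1046 0.038 ]
mould [181. 128.] 0.91 [ 0.623  -0.1293  0.    ]
cast_puck [211. 128.] 0.98 [ 0.6602 -0.1292  0.012 ]
```

View pics/w1.png

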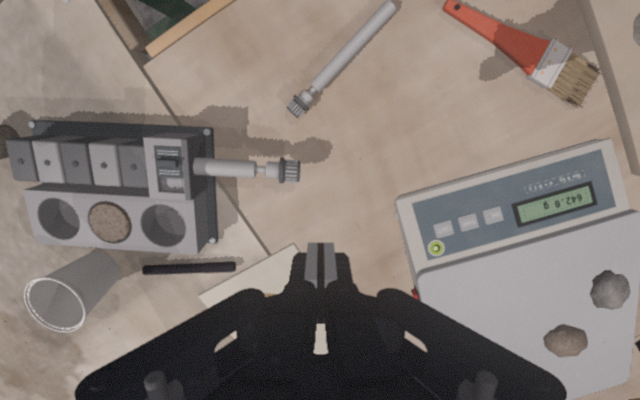

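The wrist view shows the mould at left. The target rod sticks out of the housing, with its flange near (282,170) and knob end at (299,171). The ridge is at about (166,160), the look-alike at (300,100), and the mould is turned about -3°. The arm was still settling for that picture, so I'll measure again now that it is still.

```bash
python3 w.py w2; python3 - <<'E'
from h import *
print(np.round(ctrl.get_obs()["joint_positions"],2))
c=ctrl.get_calibration("wrist")
for a,z in(((130,210),.01),((122,32),.01),((241,214),.01),((171,299),.038),((163,196),.038)):print(a,onz(c,a,z))
E
```

```text
3.15 [0.60357092 0.12495049 0.40470707] [-2.05888043e-03  9.99997761e-01  4.51926008e-04 -1.88565960e-04] [0.52457875 0.12364251 0.37382343]
bore_mouth [167. 198.] 0.89 [ 0.5951 -0.0149  0.038 ]
ridge_top [164. 161.] 0.61 [ 0.5858 -0.041   0.069 ]
rod [171. 277.] 0.93 [0.6004 0.0752 0.038 ]
rod [103. 302.] 0.77 [0.5266 0.1047 0.038 ]
mould [181. 125.] 0.63 [ 0.6218 -0.1299  0.    ]
cast_puck [211. 124.] 0.9 [ 0.6586 -0.1312  0.012 ]
[-0.47  0.25  0.27  1.55 -0.07  1.35  1.38]
(130, 210) [ 0.55697887 -0.00732403  0.01      ]
(122, 32) [ 0.54358621 -0.23294923  0.01      ]
(241, 214) [ 0.70176799 -0.01755996  0.01      ]
(171, 299) [0.60033119 0.09950508 0.038     ]
(163, 196) [ 0.59111147 -0.01713628  0.038     ]
```

Emit:
apply_moves(
  motion=[
    [[-1,0,0,0.03,0,0,0.973],[-1,0,0,0.03,0,0,0.973],[-1,0,0,0.03,0,0,0.973],[-1,0,0,0.03,0,0,0.973],[-1,0,0,0.03,0,0,0.973],[-1,0,0,0.03,0,0,0.973],[-1,0,0,0.03,0,0,0.973],[-1,0,0,0.03,0,0,0.973]],
  ],
)

```text
t: 4.4
eef_pos: [0.604, 0.1237, 0.3566]
orientation: [0.397, 0.918, 0.0, 0.0]
wrist_force: [0.5, 0.3, 0.7]
gripper_width: 0.003
grip_force: 0.0
```

Emit:
apply_moves(
  motion=[
    [[-1,0.02,0,0.03,0,0,0.973],[-1,0.02,0,0.03,0,0,0.973],[-1,0.02,0,0.03,0,0,0.973],[-1,0,0,0.03,0,0,0.973],[-1,0,0,0.03,0,0,0.973],[-1,0,0,0.03,0,0,0.973],[-1,0,0,0.03,0,0,0.973],[-1,0,0,0.03,0,0,0.973]],
  ],
)

```text
t: 5.4
eef_pos: [0.5967, 0.1332, 0.3087]
orientation: [0.728, 0.685, 0.0, -0.0]
wrist_force: [-0.6, -0.1, -0.5]
gripper_width: -0.001
grip_force: 0.0
```

```bash
python3 w.py w3 ; python3 w.py w4
```

```text
5.45 [0.59645133 0.13314851 0.30776182] [ 7.29193910e-01  6.84306892e-01 -4.90121095e-04 -2.82673941e-04] [0.60102543 0.21097036 0.27782524]
bore_mouth [346. 330.] 0.53 [ 0.5974 -0.0212  0.038 ]
rod [230. 250.] 0.8 [0.534  0.1093 0.038 ]
rod [259. 330.] 0.7 [0.6016 0.0772 0.038 ]
mould [342. 329.] 0.43 [ 0.5953 -0.0522  0.    ]
5.75 [0.596987   0.13285325 0.30913887] [7.26864714e-01 6.86780584e-01 3.24894548e-04 1.09607033e-04] [0.60091769 0.21075327 0.27830506]
bore_mouth [342. 328.] 0.61 [ 0.5966 -0.0169  0.038 ]
rod [261. 330.] 0.86 [0.6026 0.0751 0.038 ]
rod [224. 247.] 0.75 [0.5327 0.1144 0.038 ]
```

View pics/w4.png

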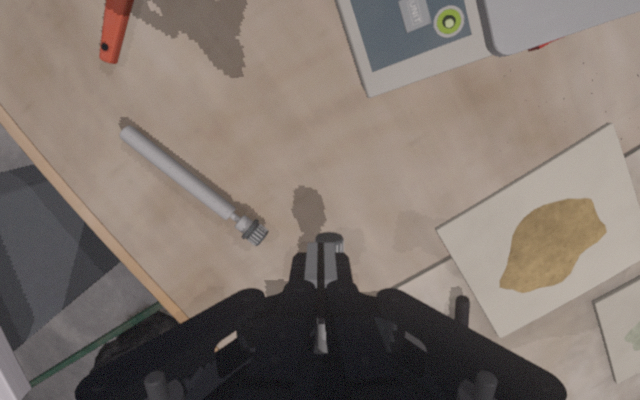

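The knob end shows at (330,236), just ahead of the fingers and about 6 mm to the +x side of the tool line. The look-alike is clear of the path. Next I go down behind the knob.

Emit:
apply_moves(
  motion=[
    [[-1,0.02,0.03,0.1,0,0,0],[-1,0.01,0,0.15,0,0,0],[-1,0,0,0.15,0,0,0],[-1,0,0,0.1,0,0,0],[-1,0,0,0.05,0,0,0],[-1,0,0,0,0,0,0],[-1,0,0,0,0,0,0]],
  ],
)

```text
t: 6.88
eef_pos: [0.6038, 0.1385, 0.1998]
orientation: [0.727, 0.686, 0.001, 0.0]
wrist_force: [0.5, -0.6, 0.0]
gripper_width: -0.001
grip_force: 0.0
```

```bash
python3 w.py w5; python3 - <<'E'
from h import *
import cv2
im=snap("scene");cv2.imwrite("pics/s5.png",cv2.resize(im[150:270,220:420,::-1],(800,480),interpolation=2))
E
```

```text
6.925 [0.60384507 0.1385009  0.1999401 ] [7.27288059e-01 6.86331390e-01 1.05355193e-03 4.37607976e-04] [0.60798384 0.21628257 0.16900437]
rod [307. 197.] 0.91 [0.5382 0.1187 0.038 ]
rod [362. 321.] 0.77 [0.6007 0.0784 0.038 ]
```

View pics/s5.png

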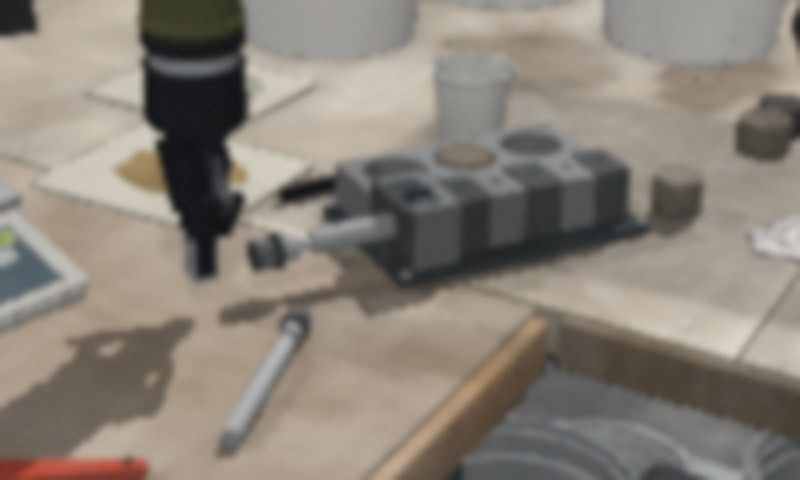

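The fingers stand behind the knob (210,260 in the crop), in line with it and at the right height. Now I push along the bore.

Emit:
apply_moves(
  motion=[
    [[-1,-0.06,0,0,0,0,0],[-1,-0.06,0,0,0,0,0],[-1,-0.06,0,0,0,0,0],[-1,-0.06,0,0,0,0,0],[-1,-0.05,0,0,0,0,0],[-1,-0.05,0,0,0,0,0],[-1,-0.05,0,0,0,0,0],[-1,-0.05,0,0,0,0,0]],
  ],
)

```text
t: 8.22
eef_pos: [0.5987, 0.054, 0.2003]
orientation: [0.726, 0.687, 0.003, -0.002]
wrist_force: [-1.2, 10.5, 7.0]
gripper_width: -0.001
grip_force: 5.2
```

Emit:
apply_moves(
  motion=[
    [[-1,-0.03,0,0,0,0,0],[-1,-0.02,0,0,0,0,0],[-1,-0.01,0,0,0,0,0]],
  ],
)

```text
t: 8.6
eef_pos: [0.5981, 0.0421, 0.2005]
orientation: [0.726, 0.687, 0.003, -0.002]
wrist_force: [-1.5, 10.2, 7.1]
gripper_width: -0.001
grip_force: 5.1
```

Emit:
apply_moves(
  motion=[
    [[-1,-0.02,0,0,0,0,0],[-1,0,0,0,0,0,0]],
  ],
)

```text
t: 8.85
eef_pos: [0.5979, 0.0372, 0.2004]
orientation: [0.727, 0.687, 0.003, -0.001]
wrist_force: [-1.1, 7.6, 7.4]
gripper_width: 0.001
grip_force: 4.0
```

Emit:
apply_moves(
  motion=[
    [[-1,-0.02,0,0,0,0,0],[-1,-0.02,0,0,0,0,0],[-1,-0.02,0,0,0,0,0],[-1,0,0,0,0,0,0]],
  ],
)

```text
t: 9.35
eef_pos: [0.5965, 0.0219, 0.1988]
orientation: [0.728, 0.686, 0.0, 0.0]
wrist_force: [-0.1, 2.9, 2.2]
gripper_width: 0.001
grip_force: 1.5
```

Emit:
apply_moves(
  motion=[
    [[-1,-0.02,0,0,0,0,0],[-1,-0.01,0,0,0,0,0],[-1,0,0,0,0,0,0]],
  ],
)

```text
t: 9.72
eef_pos: [0.5961, 0.0162, 0.1987]
orientation: [0.727, 0.686, -0.0, 0.0]
wrist_force: [-0.3, 3.3, 1.5]
gripper_width: 0.001
grip_force: 1.6
```

Emit:
apply_moves(
  motion=[
    [[-1,-0.015,0,0,0,0,0],[-1,-0.01,0,0,0,0,0],[-1,0,0,0,0,0,0]],
  ],
)

```text
t: 10.1
eef_pos: [0.596, 0.0152, 0.1987]
orientation: [0.726, 0.687, 0.002, -0.002]
wrist_force: [-0.1, 10.7, 2.4]
gripper_width: -0.002
grip_force: 5.5
```

Emit:
apply_moves(
  motion=[
    [[-1,-0.01,0,0,0,0,0],[-1,0,0,0,0,0,0]],
  ],
)

```text
t: 10.35
eef_pos: [0.596, 0.0149, 0.1987]
orientation: [0.726, 0.688, 0.002, -0.002]
wrist_force: [0.4, 14.9, 3.0]
gripper_width: -0.002
grip_force: 7.0
```

The rod stopped hard: force rose with no travel, and the position fits the rod being home. I back off, rise, and look at the ridge from above.

Emit:
apply_moves(
  motion=[
    [[-1,0.08,0,0,0,0,0],[-1,0.1,0,0,0,0,0],[-1,0,0,-0.2,0,0,0],[-1,0,0,-0.2,0,0,0],[-1,-0.1,0,-0.1,0,0,0],[-1,-0.25,-0.06,0,0,0,0],[-1,-0.2,-0.06,0,0,0,0],[-1,0,0,0,0,0,0]],
  ],
)

```text
t: 11.35
eef_pos: [0.5655, -0.0692, 0.2982]
orientation: [0.73, 0.683, -0.001, 0.0]
wrist_force: [-0.2, 0.6, -0.5]
gripper_width: 0.001
grip_force: 0.0
```

Emit:
apply_moves(
  motion=[
    [[-1,0,0,0,0,0,0],[-1,0,0,0,0,0,0]],
  ],
)

```text
t: 11.6
eef_pos: [0.5677, -0.0619, 0.2983]
orientation: [0.727, 0.687, -0.0, -0.0]
wrist_force: [0.3, 0.7, -0.1]
gripper_width: 0.001
grip_force: 0.0
```

```bash
python3 w.py w6
```

```text
11.65 [ 0.56776493 -0.0617714   0.29834756] [ 7.26606255e-01  6.87054070e-01 -1.71575171e-04 -1.58827730e-04] [0.57161857 0.01592365 0.26740816]
bore_mouth [148. 354.] 0.64 [ 0.595 -0.019  0.038]
bore_mouth [147. 355.] 0.37 [ 0.596  -0.0181  0.038 ]
ridge_top [184. 346.] 0.95 [ 0.5857 -0.0382  0.069 ]
rod [146. 358.] 0.97 [ 0.5983 -0.0175  0.038 ]
mould [250. 379.] 0.84 [ 0.6213 -0.1255  0.    ]
mould [181. 510.] 0.29 [ 0.7435 -0.0625  0.    ]
cast_puck [257. 423.] 0.69 [ 0.6613 -0.13    0.012 ]
```

View pics/w6.png

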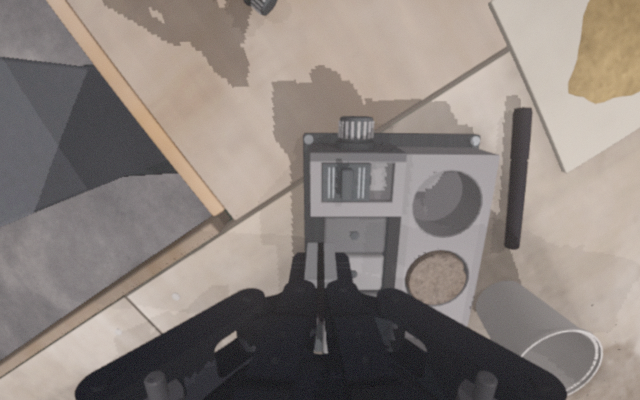

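The flange sits against the mouth with the knob at (356,128). The ridge is at (183,347), at the open end, i.e. (0.586,-0.038) in the world. I'll come down on its -x side with the tips at 65 mm.

Emit:
apply_moves(
  motion=[
    [[-1,0.06,-0.03,0.05,0,0,0],[-1,0.057,-0.032,0.08,0,0,0],[-1,0,0,0.08,0,0,0],[-1,0,0,0.06,0,0,0],[-1,0,0,0.03,0,0,0],[-1,0,0,0,0,0,0],[-1,0,0,0,0,0,0]],
  ],
)

```text
t: 12.78
eef_pos: [0.5568, -0.0391, 0.2392]
orientation: [0.727, 0.686, 0.0, 0.0]
wrist_force: [-0.3, 0.5, 0.3]
gripper_width: 0.002
grip_force: 0.0
```

Emit:
apply_moves(
  motion=[
    [[-1,0,0.015,0,0,0,0],[-1,0,0.015,0,0,0,0],[-1,0,0.01,0,0,0,0],[-1,0,0,0,0,0,0]],
  ],
)

```text
t: 13.28
eef_pos: [0.5647, -0.0392, 0.2388]
orientation: [0.727, 0.686, 0.0, 0.0]
wrist_force: [0.2, 1.0, 0.4]
gripper_width: 0.006
grip_force: 0.0
```

Emit:
apply_moves(
  motion=[
    [[-1,0,0.015,0,0,0,0],[-1,0,0.015,0,0,0,0],[-1,0,0,0,0,0,0]],
  ],
)

```text
t: 13.65
eef_pos: [0.5707, -0.0396, 0.2388]
orientation: [0.727, 0.686, 0.0, 0.0]
wrist_force: [0.1, 0.0, -0.6]
gripper_width: -0.0
grip_force: 0.0
```

Emit:
apply_moves(
  motion=[
    [[-1,0,0.01,0.005,0,0,0],[-1,0,0.01,0,0,0,0],[-1,0,0,0,0,0,0]],
  ],
)

```text
t: 14.02
eef_pos: [0.5746, -0.0398, 0.2377]
orientation: [0.727, 0.686, 0.0, 0.0]
wrist_force: [0.5, -0.4, 0.3]
gripper_width: -0.005
grip_force: 0.0
```

Emit:
apply_moves(
  motion=[
    [[-1,0,0.01,0,0,0,0],[-1,0,0.01,0,0,0,0],[-1,0,0,0,0,0,0]],
  ],
)

```text
t: 14.4
eef_pos: [0.5777, -0.0401, 0.2376]
orientation: [0.727, 0.686, -0.001, -0.001]
wrist_force: [-4.9, 0.6, 3.1]
gripper_width: -0.001
grip_force: 2.6
```

Emit:
apply_moves(
  motion=[
    [[-1,0,0.01,0,0,0,0],[-1,0,0.01,0,0,0,0],[-1,0,0,0,0,0,0]],
  ],
)

```text
t: 14.78
eef_pos: [0.5826, -0.0402, 0.2376]
orientation: [0.727, 0.686, 0.0, 0.0]
wrist_force: [-2.2, 0.3, 0.9]
gripper_width: 0.001
grip_force: 1.0
```

Emit:
apply_moves(
  motion=[
    [[-1,0,0.01,0,0,0,0],[-1,0,0.01,0,0,0,0],[-1,0,0,0,0,0,0]],
  ],
)

```text
t: 15.15
eef_pos: [0.587, -0.0405, 0.2379]
orientation: [0.727, 0.686, 0.0, 0.0]
wrist_force: [0.3, -0.3, 1.2]
gripper_width: -0.005
grip_force: 0.0
```

Emit:
apply_moves(
  motion=[
    [[-1,0,0.01,0,0,0,0],[-1,0,0.01,0,0,0,0],[-1,0,0,0,0,0,0]],
  ],
)

```text
t: 15.52
eef_pos: [0.5906, -0.0408, 0.2377]
orientation: [0.727, 0.686, 0.0, 0.0]
wrist_force: [0.3, 0.3, 0.0]
gripper_width: -0.002
grip_force: 0.0
```

The force dropped to zero, so the slide has snapped across. I retreat and check.

Emit:
apply_moves(
  motion=[
    [[-1,0,-0.05,0,0,0,0],[-1,0,-0.05,-0.1,0,0,0],[-1,-0.06,0,-0.2,0,0,0],[-1,-0.06,0,-0.05,0,0,0],[-1,0,0,0,0,0,0],[-1,0,0,0,0,0,0],[-1,0,0,0,0,0,0]],
  ],
)

```text
t: 16.4
eef_pos: [0.5687, -0.0628, 0.3064]
orientation: [0.727, 0.687, -0.001, -0.001]
wrist_force: [-0.2, 0.2, 0.1]
gripper_width: -0.001
grip_force: 0.0
```

```bash
python3 w.py w7; python3 -c "
import cv2
a=cv2.imread('pics/w7.png')[80:280,240:500];cv2.imwrite('pics/w7c.png',cv2.resize(a,(780,600)))"
```

```text
16.45 [ 0.56879134 -0.06288413  0.3065662 ] [ 7.26995658e-01  6.86641323e-01 -7.19814626e-04 -6.99614823e-04] [0.57261667 0.01501188 0.27550848]
bore_mouth [147. 354.] 0.87 [ 0.5967 -0.0203  0.038 ]
ridge_top [181. 366.] 0.76 [ 0.6016 -0.0397  0.069 ]
rod [147. 353.] 0.93 [ 0.5958 -0.0206  0.038 ]
mould [248. 380.] 0.82 [ 0.6241 -0.1288  0.    ]
cast_puck [254. 422.] 0.58 [ 0.6636 -0.1321  0.012 ]
```

View pics/w7c.png

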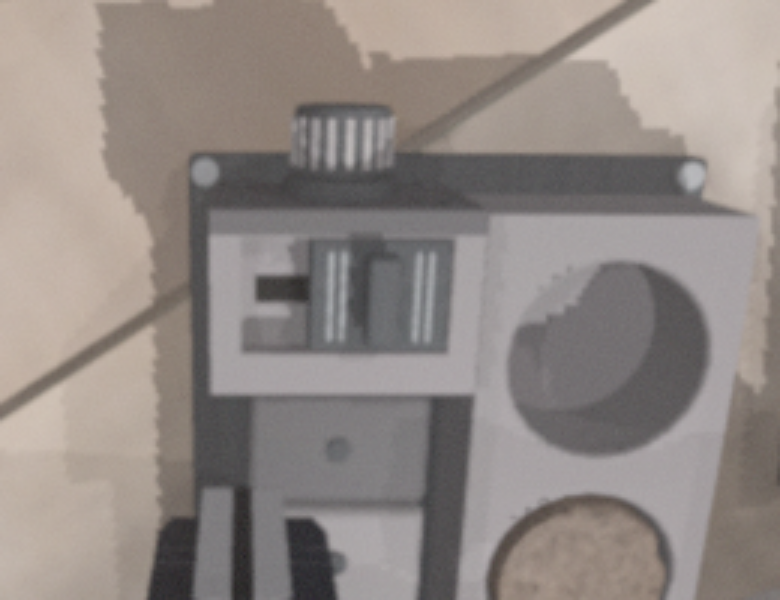

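The ridge moved 16 mm, from x = 0.586 to 0.602. The slide is at the cavity-side end of its recess (right edge at about 450,290 in the crop), and the knob flange is seated at (340,185).

```bash
python3 -c "
from workcell import ctrl
print(ctrl.hand_in())"
```

```text
the job is handed in; nothing more can be done
None
```

The tie rod is pushed fully home with its flange on the lock housing, the slide lock is across at its locked end, nothing else was touched, and I handed the job in at about 16.5 s of the 38 s allowed.

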